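# Put the clay extruder together

### The job

Put the clay extruder back together: set the aluminium barrel upright on its wooden stand with its foot plate flat and both stand pins through the plate's holes, then slide the plunger that fits the bore closely (the larger of the two) all the way down until its stop disc rests on the barrel's rim. Lower both parts gently, never letting them drop into place, and leave everything else on the table where it is.

Things in the scene. Friction and masses are not known exactly. Their poses are not given: they have to be found in the camera images.
- stand: Fixed low wooden stand, a bridge 90 (x) by 170 (y) mm, flat top 45 mm above the table. Two upright steel pins, 9 mm in diameter, 21 mm tall (last 7 mm tapered to 4 mm), stand on the top at y = +46 and -46 mm; a dark die disc lies flush between them. Origin: on the table under the centre; z up.
- stand_seat (a point): Centre of the stand's top, midway between the two pins, 45 mm above the table; axes as the stand.
- barrel: Loose aluminium barrel, upright, 350 g, 90 mm tall. Foot plate 60 (x) by 124 (y) by 10 mm with two 12 mm through holes at y = +46 and -46 mm; on it a round tube, 50 mm outside, 43 mm bore, open on top. Square collar, 56 mm across flats (facing x and y), from 62 mm up to the rim at 90 mm: grip here. Origin: centre of the plate's underside; z up the bore. Seats either way round (half turn).
- barrel_rim (a point): Centre of the barrel's open mouth, on its axis at the rim, 90 mm above the barrel's underside.
- plunger: Larger plunger, standing on its piston, 250 g, 121 mm tall: dark steel piston 40 mm in diameter, 25 mm tall, chamfered; rod 16 mm; steel stop disc 56 mm in diameter from 75 to 83 mm up; neck 16 mm; wooden T-bar handle 24 wide (x) by 85 long (y) by 24 mm tall (97 to 121 mm up). Origin: centre of the piston's underside; z up the rod.
- plunger_stop (a point): Centre of the stop disc's underside, on the plunger's axis, 75 mm above its origin; it rests on the barrel's rim when the plunger is home.
- plunger_grip (a point): Centre of the plunger's wooden T-bar, 109 mm above its origin.
- small_plunger: The smaller plunger of another extruder, not to be used: same form, piston 27 mm in diameter, stop disc 38 mm in diameter, T-bar 24 by 55 mm, 106 mm tall, standing upright. Origin: centre of its underside.
- glaze_jar: Loose lidded plastic jar, 64 mm in diameter, 85 mm tall, to be left alone. Origin: centre of its underside.
- tool_pot: Loose white pot, 80 mm in diameter and 85 mm tall, with tools standing in it up to 165 mm, to be left alone. Origin: centre of its underside.
- clay_mug: Loose terracotta mug, 76 mm in diameter, 85 mm tall, to be left alone. Origin: centre of its underside.
- clay_bowl: Loose white bowl, 110 mm in diameter, 50 mm tall, to be left alone. Origin: centre of its underside.
- rib: Flat wooden rib (shaping tool) 55 by 100 by 8 mm lying on the table, to be left alone.
Things that resemble listed ones, but are neither listed nor needed, are in the scene too. Leave any green look-alike of the plunger alone.

How it is judged:
On the way, in this order (a step that is already met when the one before it is completed fails the run):
1. the barrel is seated on the stand, both pins through its foot plate (horizontal distance between barrel and stand_seat below 0.004 m and z of barrel in the frame of stand_seat between -0.003 and 0.003 m and angle between barrel's own z axis and vertical below 0.04 rad and angle between the y axis of barrel and the y axis of stand, either way round below 0.08 rad), for 0.2 s.
2. the larger plunger is fully home in the seated barrel (all of step 1 and horizontal distance between plunger_stop and barrel_rim below 0.005 m and z of plunger_stop in the frame of barrel_rim between -0.004 and 0.003 m and angle between the z axis of plunger and the z axis of barrel, either way round below 0.06 rad), for 0.2 s.
At the end, for the whole second after the job is handed in: Barrel flat on the stand (3 mm in height, 4 mm sideways, tilt 0.04 rad, long side within 0.08 rad of the stand's), larger plunger in its bore with the stop disc on the rim (3 mm in height, 5 mm sideways, 0.06 rad), both at rest (all of step 2 and linear speed of each of barrel, plunger below 0.02 m/s); the robot touches nothing.
It fails at once if the barrel is dropped onto the stand (faster than 0.5 m/s within 30 mm of its seat) (horizontal distance between barrel and stand_seat below 0.03 m and z of barrel in the frame of stand_seat below 0.03 m and linear speed of barrel above 0.5 m/s).
It fails at once if the plunger is dropped down the barrel (faster than 0.5 m/s inside it) (horizontal distance between plunger and barrel below 0.02 m and z of plunger in the frame of barrel below 0.09 m and linear speed of plunger above 0.5 m/s).
It fails at once if another loose thing is moved more than 40 mm or tipped over (distance of any of small_plunger, glaze_jar, tool_pot, clay_mug, clay_bowl, rib from where it was at the start of the episode above 0.04 m or angle between any of small_plunger, glaze_jar, tool_pot, clay_mug, clay_bowl's own z axis and vertical above 0.5 rad).
It also fails if it takes over 58 s, if anything falls off the work surface, if the arm or the gripper's body presses on something with over 40 N, if the wrist force passes 120 N, or if a joint passes its speed limit or range.

### The arm

A 7-joint arm with a two-finger parallel gripper is mounted at the origin on the work surface. World frame = base frame: x ahead of the robot, y to its left, z up, the work surface at z = 0. Lengths are in m, angles in rad, forces in N, time in s.
With the tool pointing down it reaches from about 0.4 to 0.85 m from the base axis. Payload 4.5 kg.
Tool frame: the origin (TCP) lies between the finger pads; the fingertips stand 11 mm ahead of it and the grasp point (between the pads) lies 8 mm behind it (r.tip_reach is the distance from the TCP to the fingertips, in m); x points along the fingers, y is the direction in which the jaws open and shut, and the axes are right-handed (so a half turn about x gives the same grasp; the last joint's range is limited). The gripper opens to 88 mm and grips with 3 to 60 N. Pads are 18 mm wide; open, the fingers measure 123 mm over their backs; the gripper's body (75 mm by 187 mm) begins 45 mm behind the grasp point.
Start: joints at [-1.072, 0.689, -0.195, 1.565, 0.157, 0.902, -0.215], TCP at [0.28, 0.559, 0.25] pointing down, gripper open.
Joint ranges: [-3.01, 3.01], [-0.46, 2.08], [-1.47, 1.51], [0.13, 2.56], [-1, 4.14], [0.04, 2.09], [-2.66, 2.66]. Speed limits (rad/s): [2.57, 2.57, 3.14, 3.14, 3.14, 3.14, 3.14].

### API

Orientations are given as a unit quaternion [x, y, z, w].
In Python, from plant import r gives the robot as it stands.
- The arm moves only by the tool drive_tool, never from a script. Its argument "deltas" is a list of rows, each a list of 3 entries, a list of its own where there are three numbers: the turn, a rotation vector about the tool's x, y, z in degrees, then the shift along the tool's x, y, z in cm, then the finger opening in cm, from 0 to 8.81. A call has 1 to 12 rows; each row shifts and turns the commanded pose from where the row before left it, along the tool's axes as they then stand; what a row does not reach is not made up. A row lasts 1/12 s, in which the tool goes at most 41.7 mm and 7.16 degrees, less where a joint would pass 70% of its speed; a pose out of reach is approached as far as the arm can. A call is refused whole if a number of a shift passes 4.17 or a number of a turn 7.16, either way. A call with a gripper value outside its range is refused whole. The fingers move at their own pace and stop on an object; "force" is the grip in N (left out, the last holds). Time passes only in rows, so rows that do not move let the fingers close. It gives the time, the measured TCP pose, the force and the opening at its end, in the units of the state.
- r.get_state(): the state, without advancing time (a new reading comes with each control period).
- r.snapshot(name): name is "scene" or "top" or "wrist"; returns a dict with "color" (400x640x3 uint8, red, green, blue), "fov_y" (degrees; the focal length in pixels is half the picture's height over the tangent of half this angle, whatever the lens; pixels are square), "cx", "cy" (the principal point, pixels), "extrinsics" (4x4, takes a point from world to camera coordinates); the wrist camera has in their place "tool_from_camera" (4x4, takes a point from camera to tool coordinates, whose origin is the TCP and whose axes are the tool frame's). Camera axes: x right, y up, looking along -z (the intrinsics and any distortion apply to the point x, -y, -z); pixel columns grow to the right and rows downward; lengths in m; the calibration is good to about 2 mm. A picture is of the moment at which its call begins: read the wrist's pose just before it. There is no depth.
- r.finish_job(): hands the job in, once; it reports no verdict.
The state is a dict: "clock": time; "q": joint angles; "qd": joint speeds; "joint_torque": joint torques, N m; "tool_pos": TCP position; "eef_rot": TCP orientation; "contact_force": force on the tool from outside, world axes, zero at the start; "moment": the same for the moment, N m; "opening": opening from 0.0 (shut) to 1.0 (fully open).
Only numpy, scipy, OpenCV 4.12 (cv2) and the standard library are available. Lean on these libraries where they do the work, as an engineer would, in place of code of your own. Each camera call takes 0.05 s, during which the arm holds its last target. There are 200 camera calls.

## Working session

There is one attempt and no reset: what is moved stays moved. The work goes in short steps, Python scripts to look and compute and a tool call to move; the robot and the scene stay as the last step left them, time stands still between calls to the robot, and variables do not carry over. Pictures are saved under pics/ and viewed, about 8 in all and at most 12, crops included, and the job is handed in when it is done.

Besides the shell and the picture viewer there is one more tool, called after "Request:" by a JSON object that holds its "method" and its "body", one argument or row to a line. drive_tool: Moves the arm, as the interface text tells. Its arguments: {"type":"object","properties":{"deltas":{"type":"array","items":{"type":"array"}},"force":{"type":"number"}},"required":["deltas"]}

```bash
ls; mkdir -p pics; cat > h.py <<'E'
import numpy as np, cv2
from plant import r
from scipy.spatial.transform import Rotation as R
def snap(n,f=None):
    s=r.get_state(); d=r.snapshot(n); d['state']=s
    if f: cv2.imwrite('pics/'+f,cv2.cvtColor(d['color'],cv2.COLOR_RGB2BGR))
    return d
def cam(d):
    if 'extrinsics' in d: return np.linalg.inv(np.array(d['extrinsics']))
    T=np.eye(4);T[:3,:3]=R.from_quat(d['state']['eef_rot']).as_matrix();T[:3,3]=d['state']['tool_pos']
    return T@np.array(d['tool_from_camera'])
def ray(d,u,v):
    f=200/np.tan(np.radians(d['fov_y'])/2)
    T=cam(d);c=np.array([(u-d['cx'])/f,-(v-d['cy'])/f,-1]);return T[:3,3],T[:3,:3]@c
def at(d,u,v,z):
    o,w=ray(d,u,v);return o+w*(z-o[2])/w[2]
def proj(d,p):
    f=200/np.tan(np.radians(d['fov_y'])/2)
    c=np.linalg.inv(cam(d))@np.append(p,1);return d['cx']+f*c[0]/-c[2],d['cy']+f*c[1]/c[2]
E
python3 - <<'E'
from h import *
for n in('scene','top'):
    d=snap(n,n+'0.png'); print(n,{k:v for k,v in d.items() if k not in('color','state')}); np.save('pics/'+n+'0.npy',d,allow_pickle=True)
print(r.get_state())
E
ls pics
```

```text
pics
scene {'fov_y': 44.611848344171804, 'cx': 313.8265970057357, 'cy': 196.59472001487435, 'extrinsics': array([[-0.85145435,  0.52397345, -0.02184742,  0.48789621],
       [-0.29165628, -0.43849485,  0.85009346,  0.07081284],
       [ 0.43584642,  0.73018771,  0.52617849, -1.45076115],
       [ 0.        ,  0.        ,  0.        ,  1.        ]])}
top {'fov_y': 42.14708127909304, 'cx': 319.3290202251889, 'cy': 193.99163109992338, 'extrinsics': array([[ 4.40622906e-02, -9.99028784e-01,  6.11150548e-05,
        -1.16834337e-02],
       [ 9.73878408e-01,  4.29666700e-02,  2.22967963e-01,
        -5.65863451e-01],
       [-2.22754039e-01, -9.76496055e-03,  9.74825771e-01,
        -9.75589931e-01],
       [ 0.00000000e+00,  0.00000000e+00,  0.00000000e+00,
         1.00000000e+00]])}
{'clock': 0.1, 'q': array([-1.07221481,  0.68989622, -0.19455063,  1.56625411,  0.15732161,
        0.90248974, -0.21508849]), 'qd': array([ 0.00104641, -0.0017189 , -0.0010141 , -0.00207665, -0.00096189,
       -0.00032375, -0.00034461]), 'joint_torque': array([-3.52705945e-03, -5.28491807e+01, -1.27145637e+00, -1.53837436e+01,
       -5.25639381e-02,  1.93141008e-03,  2.95357415e-05]), 'tool_pos': array([0.2799211 , 0.55818984, 0.24898967]), 'eef_rot': array([ 0.16222984,  0.68820245, -0.16338296,  0.68801517]), 'contact_force': array([0.76412231, 0.31446127, 0.38023161]), 'moment': array([-0.04002604,  0.00166602, -0.02908902]), 'opening': 1.0038812654170954}
scene0.npy
scene0.png
top0.npy
top0.png
```

View pics/top0.png

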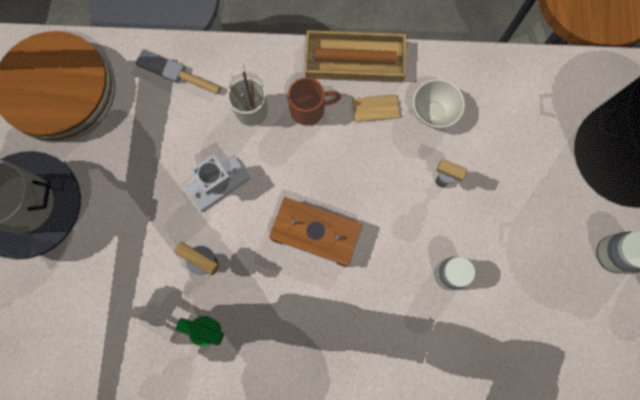

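View pics/scene0.png

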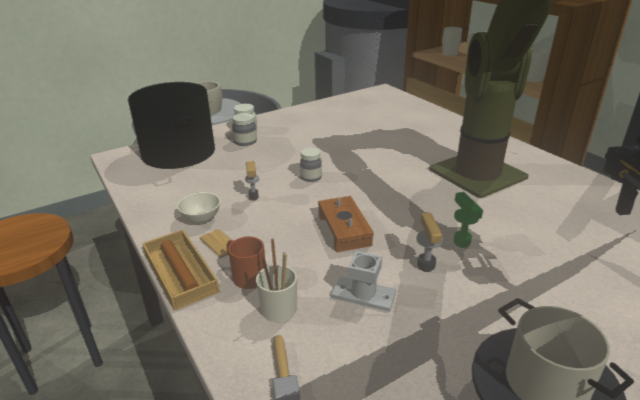

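Top view: the barrel is at about (210,177) with its plate to (217,183), and the stand is at (316,231) with pins near (293,220) and (341,238). There are three plunger candidates: (197,258) wood and steel, (450,172) smaller, and (203,330) green. The one at (197,258) fits because its T-bar and disc are clearly longer and wider than the small one's, and it isn't green. I'll measure and confirm with a crop.

```bash
python3 - <<'E'
from h import *
d=np.load('pics/top0.npy',allow_pickle=True).item(); im=d['color']; hsv=cv2.cvtColor(im,cv2.COLOR_RGB2HSV)
def rect(lo,hi,x0,y0,x1,y1,z,nm):
    m=np.zeros(im.shape[:2],np.uint8); m[y0:y1,x0:x1]=cv2.inRange(hsv,lo,hi)[y0:y1,x0:x1]
    m=cv2.morphologyEx(m,cv2.MORPH_OPEN,np.ones((2,2)))
    c=max(cv2.findContours(m,0,2)[0],key=cv2.contourArea)[:,0,:]
    w=np.array([at(d,u,v,z)[:2] for u,v in c]).astype(np.float32)
    b=cv2.minAreaRect(w); p=cv2.boxPoints(b); e=[p[1]-p[0],p[2]-p[1]]; l=max(e,key=np.linalg.norm)
    print(nm,np.mean(c,0),'ctr',b[0],'size',b[1],'long axis deg',np.degrees(np.arctan2(l[1],l[0]))%180)
rect((5,110,60),(20,255,255),262,190,370,270,.045,'stand')
rect((8,90,60),(25,255,255),170,235,225,280,.121,'Tbar')
rect((8,90,60),(25,255,255),430,155,475,185,.106,'small Tbar')
for u,v in [(293,220),(341,238)]: print('pin',at(d,u,v,.066))
print('die',at(d,316,231,.045),'rim',at(d,209,175,.09), 'bowl',at(d,438,104,.05),'mug',at(d,307,101,.085),'pot',at(d,247,97,.085),'jar',at(d,457,272,.085))
big=cv2.resize(im[130:290,160:360],None,fx=4,fy=4,interpolation=cv2.INTER_CUBIC)[:600]
cv2.imwrite('pics/c1.png',big[...,::-1])
E
```

```text
stand [317.15822785 231.25316456] ctr (0.49188798666000366, 0.016262836754322052) size (0.1676708459854126, 0.09073172509670258) long axis deg 73.07396
Tbar [197.625   259.15625] ctr (0.42074576020240784, 0.2318662703037262) size (0.08493515104055405, 0.023124268278479576) long axis deg 63.183838
small Tbar [452.96 170.66] ctr (0.614199161529541, -0.24343149363994598) size (0.05286366119980812, 0.024145405739545822) long axis deg 67.95837
pin [0.51038669 0.06289469 0.066     ]
pin [ 0.47879563 -0.03310201  0.066     ]
die [0.49371732 0.01677242 0.045     ] rim [0.58858938 0.23156338 0.09      ] bowl [ 0.77503249 -0.22863174  0.05      ] mug [0.75476571 0.04683459 0.085     ] pot [0.75810117 0.17006168 0.085     ] jar [ 0.42094217 -0.25438579  0.085     ]
```

View pics/c1.png

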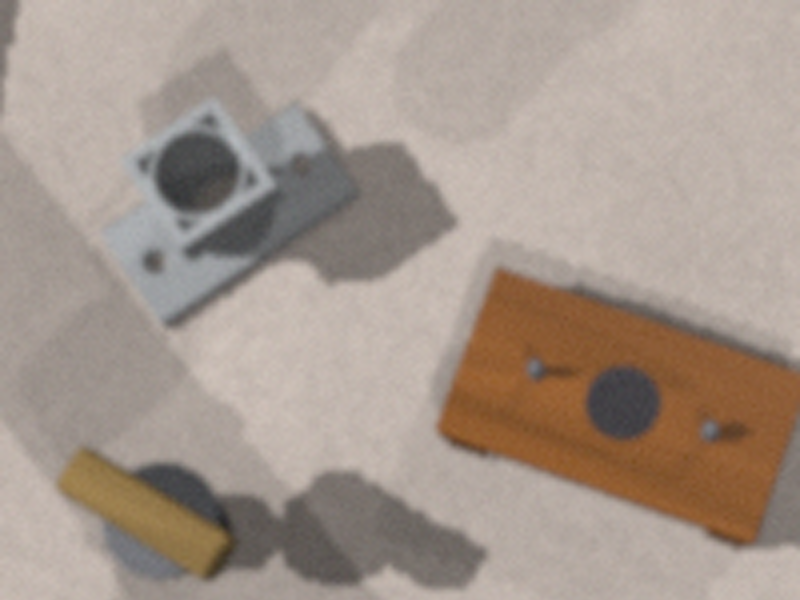

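Crop: the plunger with the T-bar at crop (145,515) measures 85 mm, so it is the larger one. Barrel collar corners are at crop (213,98), (276,185), (188,240), (124,160) and the plate holes at (153,262), (301,163). Stand pins are at (536,369), (710,430).

```bash
cat >> h.py <<'E'
def yaw(q): y=R.from_quat(q).as_matrix()[:,1]; return np.degrees(np.arctan2(y[1],y[0]))
def plan(p,yw,s=None):
    """turn (deg, tool axes) to tool-down with jaw axis at yaw yw (mod 180), then shift in cm in that new frame"""
    s=s or r.get_state(); A=R.from_quat(s['eef_rot'])
    best=None
    for k in (0,180):
        a=np.radians(yw+k);y=np.array([np.cos(a),np.sin(a),0]);x=np.array([0,0,-1.])
        B=R.from_matrix(np.c_[x,y,np.cross(x,y)]); t=(A.inv()*B).as_rotvec(True)
        print('turn',t.round(2),'shift cm',(B.inv().apply(np.array(p)-s['tool_pos'])*100).round(2),'yaw now',round(yaw(s['eef_rot']),2),'->',yw+k)
E
python3 - <<'E'
from h import *
d=np.load('pics/top0.npy',allow_pickle=True).item()
o=lambda a,b:(a/4+160-.4,b/4+130-.4)
q=[at(d,*o(*p),.09)[:2] for p in [(213,98),(276,185),(188,240),(124,160)]]
h=[at(d,*o(*p),.01)[:2] for p in [(153,262),(301,163)]]
pn=[at(d,*o(*p),.066)[:2] for p in [(536,369),(710,430)]]
ang=lambda v:np.degrees(np.arctan2(v[1],v[0]))
print('collar',np.mean(q,0),[np.linalg.norm(q[i]-q[i-1]) for i in range(4)],[ang(q[i]-q[i-1]) for i in range(4)])
print('holes',np.mean(h,0),np.linalg.norm(h[1]-h[0]),ang(h[1]-h[0]))
print('pins',np.mean(pn,0),np.linalg.norm(pn[1]-pn[0]),ang(pn[1]-pn[0]))
c=(np.mean(q,0)+np.mean(h,0))/2; a=ang(h[1]-h[0])
for y in(a,a+90): plan([*c,.25],y)
E
```

```text
collar [0.59430495 0.23077994] [np.float64(0.053092080509415066), np.float64(0.055548379271014955), np.float64(0.050301991622998775), np.float64(0.05260531307973522)] [np.float64(-50.51417085318518), np.float64(-141.00124113598832), np.float64(126.07106960672127), np.float64(42.108567291325485)]
holes [0.59315401 0.23276115] 0.09331547218310043 -52.048748519124985
pins [0.4934869  0.01805382] 0.09085700837055351 -106.96181563852228
turn [1.1543e+02 1.0000e-01 5.0000e-02] shift cm [-0.1  45.04 -4.67] yaw now 63.38 -> -52.048748519124985
turn [-6.457e+01 -5.000e-02  9.000e-02] shift cm [ -0.1  -45.04   4.67] yaw now 63.38 -> 127.95125148087502
turn [25.43  0.03  0.09] shift cm [-0.1   4.67 45.04] yaw now 63.38 -> 37.951251480875015
turn [-1.5457e+02 -1.3000e-01  4.0000e-02] shift cm [ -0.1   -4.67 -45.04] yaw now 63.38 -> 217.95125148087502
```

Request:
{"method": "drive_tool", "body": {
  "deltas": [
    [[6.36,0,0],[0,0,0],8.8],
    [[6.36,0,0],[0,0,0],8.8],
    [[6.36,0,0],[0,0,0],8.8],
    [[6.36,0,0],[0,0,0],8.8],
    [[0,0,0],[0,0.36,3.4],8.8],
    [[0,0,0],[0,0.36,3.4],8.8],
    [[0,0,0],[0,0.36,3.4],8.8],
    [[0,0,0],[0,0.36,3.4],8.8],
    [[0,0,0],[0,0.36,3.4],8.8],
    [[0,0,0],[0,0.36,3.4],8.8],
    [[0,0,0],[0,0.36,3.4],8.8],
    [[0,0,0],[0,0.36,3.4],8.8]
  ],
  "force": 30
}}

```text
clock: 1.1
tool_pos: [0.4708, 0.3603, 0.2494]
eef_rot: [0.31, 0.635, -0.311, 0.635]
contact_force: [0.8, 0.9, 0.0]
opening: 0.997
```

Request:
{"method": "drive_tool", "body": {
  "deltas": [
    [[0,0,0],[0,0.36,3.4],8.8],
    [[0,0,0],[0,0.36,3.4],8.8],
    [[0,0,0],[0,0.36,3.4],8.8],
    [[0,0,0],[0,0.36,3.4],8.8],
    [[0,0,0],[0,0.36,3.4],8.8],
    [[0,0,0],[0,0,0],8.8],
    [[0,0,0],[0,0,0],8.8],
    [[0,0,0],[0,0,0],8.8]
  ]
}}

```text
clock: 1.77
tool_pos: [0.5879, 0.2395, 0.2492]
eef_rot: [0.31, 0.636, -0.31, 0.635]
contact_force: [-1.0, 1.0, -0.2]
opening: 0.998
```

```bash
python3 - <<'E'
from h import *
d=snap('wrist','w1.png'); np.save('pics/w1.npy',d,allow_pickle=True); print(d['state']['tool_pos'],yaw(d['state']['eef_rot']),d['fov_y'])
print(proj(d,[.5937,.2318,.09]))
plan([.5937,.2318,.25],37.95)
E
```

```text
[0.58791786 0.2395302  0.24924562] 37.95505230007478 58.541227661396384
(np.float64(317.3396394865041), np.float64(193.72858838666514))
turn [ 0.11 -0.1   0.03] shift cm [-0.06 -0.04  1.07] yaw now 38.06 -> 37.95
turn [-1.7989e+02 -5.0000e-02 -1.6000e-01] shift cm [-0.06  0.04 -1.07] yaw now 38.06 -> 217.95
```

View pics/w1.png

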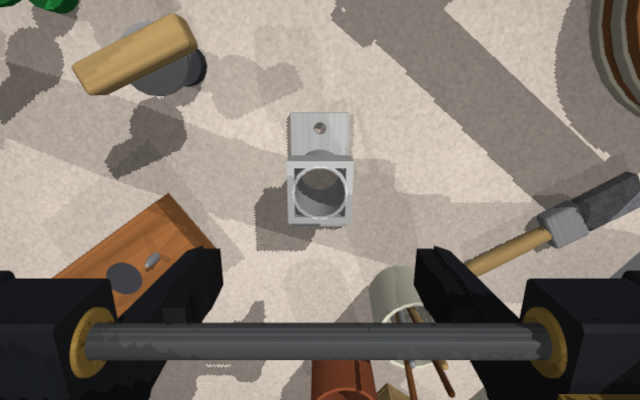

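Wrist view: the collar square spans columns 288–352 and rows 162–224, centred near (320,193), and is aligned with the jaws. That is 3 px from the prediction.

```bash
python3 - <<'E'
from h import *
d=np.load('pics/w1.npy',allow_pickle=True).item()
p=at(d,320.2,193,.09); print(p, [np.linalg.norm(at(d,288.5,193,.09)-at(d,352,193,.09)),np.linalg.norm(at(d,320,162,.09)-at(d,320,224,.09))])
plan([p[0],p[1],.074],37.95)
g=cv2.cvtColor(d['color'],cv2.COLOR_RGB2GRAY)
print(at(d,318.8,128,.01), ' ->yaw plate', np.degrees(np.arctan2(*(p-at(d,319.5,128,.01))[1::-1])))
E
```

```text
[0.59524152 0.23383127 0.09      ] [np.float64(0.05470027237088304), np.float64(0.05567031138761005)]
turn [ 0.11 -0.1   0.03] shift cm [17.54  0.2   1.  ] yaw now 38.06 -> 37.95
turn [-1.7989e+02 -5.0000e-02 -1.6000e-01] shift cm [17.54 -0.2  -1.  ] yaw now 38.06 -> 217.95
[0.56555603 0.27002201 0.01      ]  ->yaw plate -51.52754344489369
```

Request:
{"method": "drive_tool", "body": {
  "deltas": [
    [[0,0,0],[1.5,0.2,1.0],8.8],
    [[0,0,0],[3.0,0,0],8.8],
    [[0,0,0],[3.0,0,0],8.8],
    [[0,0,0],[3.0,0,0],8.8],
    [[0,0,0],[3.0,0,0],8.8],
    [[0,0,0],[2.0,0,0],8.8],
    [[0,0,0],[1.0,0,0],8.8],
    [[0,0,0],[0.6,0,0],8.8],
    [[0,0,0],[0.4,0,0],8.8],
    [[0,0,0],[0,0,0],8.8],
    [[0,0,0],[0,0,0],6.5],
    [[0,0,0],[0,0,0],5.5]
  ]
}}

```text
clock: 2.82
tool_pos: [0.5973, 0.2326, 0.076]
eef_rot: [0.311, 0.635, -0.31, 0.636]
contact_force: [-0.2, 0.0, -0.9]
opening: 0.869
```

Request:
{"method": "drive_tool", "body": {
  "deltas": [
    [[0,0,0],[0,0,0],4.5],
    [[0,0,0],[0,0,0],4.5],
    [[0,0,0],[0,0,0],4.5],
    [[0,0,0],[0,0,0],4.5]
  ]
}}

```text
clock: 3.15
tool_pos: [0.5964, 0.232, 0.0752]
eef_rot: [0.31, 0.635, -0.31, 0.635]
contact_force: [-1.0, -0.9, 3.3]
opening: 0.638
```

Request:
{"method": "drive_tool", "body": {
  "deltas": [
    [[0,0,0],[-0.3,0,0],4.5],
    [[0,0,0],[-1,0,0],4.5],
    [[0,0,0],[-2,0,0],4.5],
    [[0,0,0],[-2.5,0,0],4.5],
    [[0,0,0],[-2.5,0,0],4.5],
    [[0,0,0],[-2,0,0],4.5],
    [[0,0,0],[-1.5,0,0],4.5],
    [[0,0,0],[-0.7,0,0],4.5],
    [[3,0,0],[0,0,0],4.5],
    [[5,0,0],[0,0,0],4.5],
    [[5,0,0],[0,0,0],4.5],
    [[5,0,0],[0,0,0],4.5]
  ]
}}

```text
clock: 4.15
tool_pos: [0.5959, 0.232, 0.1993]
eef_rot: [0.407, 0.578, -0.408, 0.578]
contact_force: [-0.9, -0.3, -3.1]
opening: 0.636
```

Request:
{"method": "drive_tool", "body": {
  "deltas": [
    [[5,0,0],[0,0,0],4.5],
    [[5,0,0],[0,0,0],4.5],
    [[5,0,0],[0,0,0],4.5],
    [[5,0,0],[0,0,0],4.5],
    [[5,0,0],[0,0,0],4.5],
    [[5,0,0],[0,0,0],4.5],
    [[4,0,0],[0,0,0],4.5],
    [[3,0,0],[0,0,0],4.5],
    [[0,0,0],[0,0,0],4.5]
  ]
}}

```text
clock: 4.9
tool_pos: [0.5957, 0.2323, 0.1991]
eef_rot: [-0.568, -0.42, 0.569, -0.42]
contact_force: [-0.0, 0.1, -3.6]
opening: 0.631
```

```bash
python3 - <<'E'
from h import *
s=r.get_state();print(s['tool_pos'],s['contact_force'],s['moment'],s['opening'])
plan([.4927,.0172,.195],-17)
E
```

```text
[0.59574871 0.23233209 0.19912899] [-0.01007006  0.05756507 -3.55883798] [-0.05344194  0.0822206  -0.05188304] 0.6306238661251499
turn [-0.11  0.06  0.07] shift cm [ 0.41 -3.56 23.59] yaw now -17.11 -> -17
turn [ 1.7989e+02  1.1000e-01 -9.0000e-02] shift cm [  0.41   3.56 -23.59] yaw now -17.11 -> 163
```

Request:
{"method": "drive_tool", "body": {
  "deltas": [
    [[0,0,0],[0,0.2,1.2],4.5],
    [[0,0,0],[0,0.5,2.4],4.5],
    [[0,0,0],[0,0.6,3],4.5],
    [[0,0,0],[0,0.6,3],4.5],
    [[0,0,0],[0,0.6,3],4.5],
    [[0,0,0],[0,0.6,3],4.5],
    [[0,0,0],[0,0.6,3],4.5],
    [[0,0,0],[0,0.6,3],4.5],
    [[0,0,0],[0,0.6,2.4],4.5],
    [[0,0,0],[0,0.6,1.8],4.5],
    [[0,0,0],[0,0.5,0.8],4.5],
    [[0,0,0],[0,0,0],4.5]
  ]
}}

```text
clock: 5.9
tool_pos: [0.5757, -0.0436, 0.1999]
eef_rot: [-0.569, -0.418, 0.57, -0.42]
contact_force: [0.8, -0.1, -2.7]
opening: 0.631
```

Request:
{"method": "drive_tool", "body": {
  "deltas": [
    [[0,0,0],[0,0,0],4.5],
    [[0,0,0],[0,0,0],4.5],
    [[0,0,0],[0,0,0],4.5]
  ]
}}

```text
clock: 6.15
tool_pos: [0.5758, -0.0374, 0.1996]
eef_rot: [0.568, 0.422, -0.568, 0.421]
contact_force: [-0.0, -0.0, -2.6]
opening: 0.634
```

```bash
python3 - <<'E'
from h import *
d=snap('wrist','w2.png'); np.save('pics/w2.npy',d,allow_pickle=True); print(d['state']['tool_pos'],yaw(d['state']['eef_rot']))
print(proj(d,[.507,.0612,.066]),proj(d,[.479,-.0267,.066]))
E
```

```text
[ 0.57577285 -0.03738352  0.19956692] -16.8765775691045
(np.float64(186.80688837813665), np.float64(93.2271147000793)) (np.float64(197.96353361677097), np.float64(213.35784644820117))
```

View pics/w2.png

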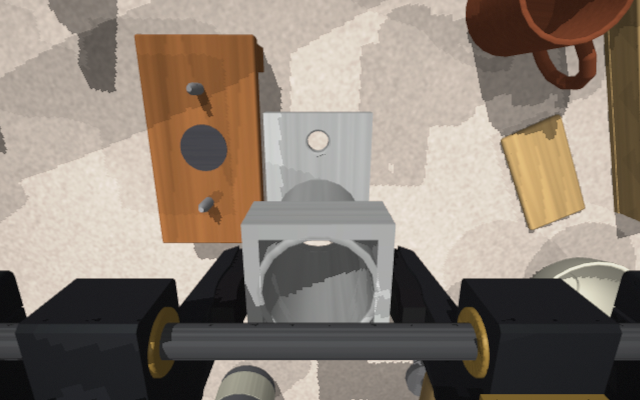

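Wrist view with the barrel held: stand pins near (195,89) and (206,205), die at (204,148), the front plate hole at (318,140), collar upright. I'll enlarge the pin region for the tips.

```bash
python3 - <<'E'
from h import *
d=np.load('pics/w2.npy',allow_pickle=True).item(); im=d['color']
a=cv2.resize(im[70:110,165:245],None,fx=7,fy=7,interpolation=cv2.INTER_NEAREST);b=cv2.resize(im[185:225,165:245],None,fx=7,fy=7,interpolation=cv2.INTER_NEAREST)
cv2.imwrite('pics/c2.png',np.vstack([a,b])[...,::-1])
print('down dir: pin px base/tip', [ (np.round(proj(d,[*p,.045]),1),np.round(proj(d,[*p,.066]),1)) for p in [(.507,.0612),(.479,-.0267)]])
g=cv2.cvtColor(im,cv2.COLOR_RGB2HSV)
# die
m=np.zeros((400,640),np.uint8);m[115:180,170:240]=(im[115:180,170:240].max(2)<110)&(g[115:180,170:240,1]<90)
c=max(cv2.findContours(m,0,2)[0],key=cv2.contourArea);e=cv2.fitEllipse(c);print('die',e,at(d,*e[0],.045))
# hole
gr=cv2.cvtColor(im,cv2.COLOR_RGB2GRAY);m=np.zeros((400,640),np.uint8);m[122:160,300:336]=((im[...,0].astype(int)-im[...,2])>10)[122:160,300:336]
c=max(cv2.findContours(m,0,2)[0],key=cv2.contourArea);e=cv2.fitEllipse(c);print('hole',e)
s=d['state'];zb=s['tool_pos'][2]-.0752
T=R.from_quat(s['eef_rot'])
for z in(zb,zb+.01):p=at(d,*e[0],z);print('hole tool frame cm',T.inv().apply(p-s['tool_pos'])*100)
# plate edges at top row
for v in(130,150):
  p=[T.inv().apply(at(d,u,v,zb+.01)-s['tool_pos'])*100 for u in(265,371)];print(p)
# collar front edge at rim (row 203)
for u in(252,384):print('rim back corner',T.inv().apply(at(d,u,202.5,zb+.09)-s['tool_pos'])*100)
E
```

```text
down dir: pin px base/tip [(array([196.3,  92.8]), array([186.8,  93.2])), (array([205.9, 205.1]), array([198. , 213.4]))]
die ((203.28903198242188, 147.30789184570312), (43.234989166259766, 47.60424041748047), 133.01905822753906) [0.49591873 0.02007829 0.045     ]
hole ((317.615966796875, 140.13072204589844), (18.455163955688477, 20.353479385375977), 80.4664306640625)
hole tool frame cm [ 7.52643092  0.04325141 -4.85483804]
hole tool frame cm [ 6.52661535  0.04525425 -4.99545123]
[array([ 6.52928346, -2.88223778, -5.55815796]), array([ 6.52541096,  3.01535016, -5.55532337])]
[array([ 6.52783159, -2.93268498, -4.44061852]), array([ 6.52389447,  3.06427659, -4.43821169])]
rim back corner [-1.47331404 -2.28005736 -3.90725016]
rim back corner [-1.47640118  2.42432418 -3.90640389]
```

View pics/c2.png

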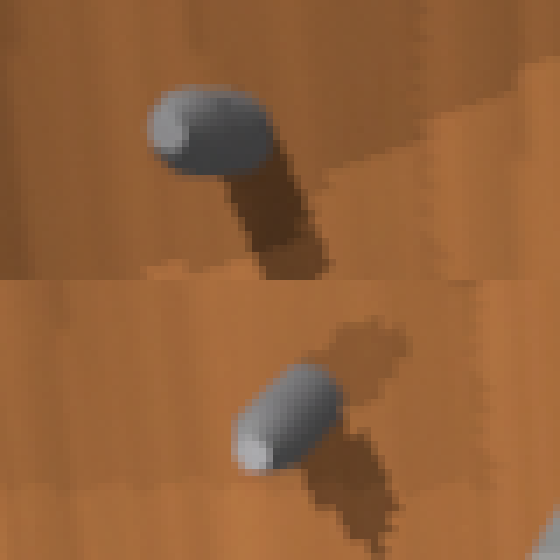

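```bash
python3 - <<'E'
from h import *
d=np.load('pics/w2.npy',allow_pickle=True).item()
s=d['state'];zb=s['tool_pos'][2]-.0752;T=R.from_quat(s['eef_rot']);f=lambda u,v,z:T.inv().apply(at(d,u,v,z)-s['tool_pos'])*100
A=at(d,188.9,88.2,.066);B=at(d,200.8,209.2,.066);M=(A+B)/2;v=A-B
print('pins',A,B,'mid',M,'dist',np.linalg.norm(v),'ang',np.degrees(np.arctan2(v[1],v[0])),'tool',f(188.9,88.2,.066),f(200.8,209.2,.066))
for u in(242,393.5):print('rim corner',f(u,222.5,zb+.09),'low',f(252 if u<300 else 384,202.5,zb+.062))
print('plate end',f(318,112.5,zb+.01))
E
```

```text
pins [0.50982101 0.06397245 0.066     ] [ 0.48253182 -0.02409245  0.066     ] mid [0.49617641 0.01994    0.066     ] dist 0.09219612854178275 ang 72.78305171842334 tool [13.3730918  -9.24485709 -7.7666627 ] [13.36087707 -9.29962669  1.45277938]
rim corner [-1.47406101 -2.68580667 -3.14480081] low [ 1.32584458 -2.82725216 -3.00160747]
rim corner [-1.47766713  2.81044909 -3.14430594] low [ 1.32204335  2.96532559 -3.00056545]
plate end [ 6.52860571  0.06780046 -6.50445854]
```

Request:
{"method": "drive_tool", "body": {
  "deltas": [
    [[0.3,0,0],[0,-0.6,-0.2],4.5],
    [[0,0,0],[0,-1.3,-0.4],4.5],
    [[0,0,0],[0,-1.8,-0.5],4.5],
    [[0,0,0],[0,-1.8,-0.5],4.5],
    [[0,0,0],[0,-1.8,-0.5],4.5],
    [[0,0,0],[0,-1.2,-0.4],4.5],
    [[0,0,0],[0,-0.63,-0.3],4.5],
    [[0,0,0],[0,-0.2,-0.06],4.5],
    [[0,0,0],[1.5,0,0],4.5],
    [[0,0,0],[2,0,0],4.5],
    [[0,0,0],[1.3,0,0],4.5],
    [[0,0,0],[0.4,0,0],4.5]
  ]
}}

```text
clock: 7.2
tool_pos: [0.4952, 0.0152, 0.1462]
eef_rot: [-0.569, -0.419, 0.57, -0.418]
contact_force: [-0.5, 0.8, -2.0]
opening: 0.629
```

Request:
{"method": "drive_tool", "body": {
  "deltas": [
    [[0,0,0],[0,0,0],4.5],
    [[0,0,0],[0,0,0],4.5],
    [[0,0,0],[0,0,0],4.5],
    [[0,0,0],[0,0,0],4.5]
  ]
}}

```text
clock: 7.53
tool_pos: [0.496, 0.0154, 0.1485]
eef_rot: [0.57, 0.418, -0.569, 0.419]
contact_force: [-0.3, -0.1, -3.2]
opening: 0.632
```

```bash
python3 - <<'E'
from h import *
d=np.load('pics/w2.npy',allow_pickle=True).item(); s=d['state']
t=s['tool_pos']+R.from_quat(s['eef_rot']).apply([0,-.0933,-.0286]); print(t)
s=r.get_state();print(s['tool_pos'],s['contact_force'],yaw(s['eef_rot'])); plan([t[0],t[1],.1202],-17.2)
d=snap('wrist','w3.png');np.save('pics/w3.npy',d,allow_pickle=True)
E
```

```text
[0.494794   0.01707072 0.19966613]
[0.49598343 0.01541168 0.14851181] [-0.25484207 -0.07066839 -3.18892314] -17.376280030141285
turn [-0.18 -0.04 -0.1 ] shift cm [ 2.83 -0.16 -0.12] yaw now -17.38 -> -17.2
turn [ 1.7982e+02 -1.6000e-01  7.0000e-02] shift cm [2.83 0.16 0.12] yaw now -17.38 -> 162.8
```

View pics/w3.png

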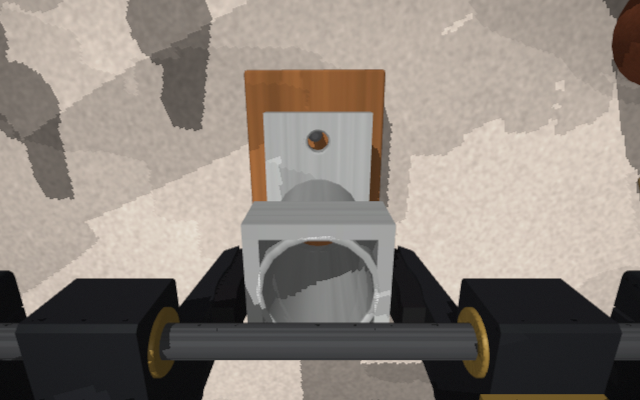

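Wrist view: the pin is visible through the front plate hole (hole centre about (318,140), pin about (316,135)). Measuring that offset.

```bash
python3 - <<'E'
from h import *
d=np.load('pics/w3.npy',allow_pickle=True).item();s=d['state'];T=R.from_quat(s['eef_rot']);zb=s['tool_pos'][2]-.0752
f=lambda u,v,z:T.inv().apply(at(d,u,v,z)-s['tool_pos'])*100
cv2.imwrite('pics/c3.png',cv2.resize(d['color'][122:158,298:338],None,fx=14,fy=14,interpolation=cv2.INTER_NEAREST)[...,::-1])
print('hole mean',f(317.6,140.1,zb+.005)); 
for u,v in[(316,135),(317,140)]:print('pin',f(u,v,.066))
A=np.array([.50982,.06397,.066]);print('earlier pin proj',proj(d,A),T.inv().apply(A-s['tool_pos'])*100)
E
```

```text
hole mean [ 7.02369142  0.04328411 -4.92785627]
pin [ 8.25479493 -0.05600194 -5.06304351]
pin [ 8.25468261e+00  4.21507055e-03 -4.76091302e+00]
earlier pin proj (np.float64(314.5423447564755), np.float64(135.36033828234764)) [ 8.25461979 -0.1445158  -5.04142564]
```

View pics/c3.png

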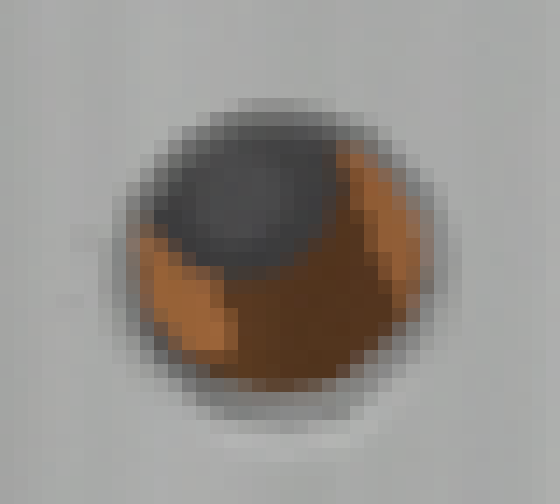

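Both estimates agree: shift about −0.15 cm in y and −0.1 cm in z.

Request:
{"method": "drive_tool", "body": {
  "deltas": [
    [[0,0,0],[0,-0.15,-0.1],4.5],
    [[0,0,0],[0,0,0],4.5],
    [[0,0,0],[0.3,0,0],4.5],
    [[0,0,0],[0.3,0,0],4.5],
    [[0,0,0],[0.3,0,0],4.5],
    [[0,0,0],[0.3,0,0],4.5],
    [[0,0,0],[0.2,0,0],4.5],
    [[0,0,0],[0.1,0,0],4.5],
    [[0,0,0],[0,0,0],4.5]
  ]
}}

```text
clock: 8.33
tool_pos: [0.4939, 0.0168, 0.1324]
eef_rot: [-0.57, -0.419, 0.57, -0.419]
contact_force: [0.2, -0.5, -2.9]
opening: 0.63
```

Request:
{"method": "drive_tool", "body": {
  "deltas": [
    [[0,0,0],[0.25,0,0],4.5],
    [[0,0,0],[0.25,0,0],4.5],
    [[0,0,0],[0.25,0,0],4.5],
    [[0,0,0],[0.2,0,0],4.5],
    [[0,0,0],[0.1,0,0],4.5],
    [[0,0,0],[0.1,0,0],4.5],
    [[0,0,0],[0.05,0,0],4.5],
    [[0,0,0],[0,0,0],4.5],
    [[0,0,0],[0,0,0],4.5]
  ]
}}

```text
clock: 9.08
tool_pos: [0.4941, 0.0169, 0.1207]
eef_rot: [0.57, 0.419, -0.57, 0.419]
contact_force: [0.7, -0.3, -2.4]
opening: 0.631
```

Request:
{"method": "drive_tool", "body": {
  "deltas": [
    [[0,0,0],[0.05,0,0],4.5],
    [[0,0,0],[0.05,0,0],4.5],
    [[0,0,0],[0.05,0,0],4.5],
    [[0,0,0],[0,0,0],4.5]
  ]
}}

```text
clock: 9.42
tool_pos: [0.4942, 0.0168, 0.1201]
eef_rot: [0.57, 0.419, -0.569, 0.419]
contact_force: [-2.4, -0.4, 8.4]
opening: 0.634
```

Contact came at the expected height, so the barrel is seated. Releasing and rising.

Request:
{"method": "drive_tool", "body": {
  "deltas": [
    [[0,0,0],[0,0,0],5.8],
    [[0,0,0],[0,0,0],6.5],
    [[0,0,0],[0,0,0],8.8],
    [[0,0,0],[0,0,0],8.8],
    [[0,0,0],[0,0,0],8.8],
    [[0,0,0],[0,0,0],8.8],
    [[0,0,0],[-1,0,0],8.8],
    [[0,0,0],[-2,0,0],8.8],
    [[0,0,0],[-3,0,0],8.8],
    [[0,0,0],[-4,0,0],8.8],
    [[0,0,0],[-4,0,0],8.8],
    [[0,0,0],[-1,0,0],8.8]
  ]
}}

```text
clock: 10.42
tool_pos: [0.4966, 0.0166, 0.2752]
eef_rot: [0.573, 0.417, -0.567, 0.42]
contact_force: [1.1, -0.0, 0.4]
opening: 0.998
```

Request:
{"method": "drive_tool", "body": {
  "deltas": [
    [[0,0,0],[0,0,0],8.8],
    [[0,0,0],[0,0,0],8.8]
  ]
}}

```text
clock: 10.58
tool_pos: [0.494, 0.0169, 0.2698]
eef_rot: [0.57, 0.419, -0.569, 0.419]
contact_force: [0.5, -0.1, 0.0]
opening: 1.0
```

```bash
python3 - <<'E'
from h import *
d=snap('wrist','w4.png');np.save('pics/w4.npy',d,allow_pickle=True);s=d['state'];print(s['tool_pos'],yaw(s['eef_rot']),s['opening'])
print('rim',proj(d,[.4955,.0195,.135]))
plan([.4207,.2319,.27],63.2-90)
E
```

```text
[0.49396433 0.01691387 0.26978641] -17.36104029268274 0.9997449044866187
rim (np.float64(317.97119340563535), np.float64(187.80297619528227))
turn [9.44 0.02 0.07] shift cm [ -0.13 -16.17 -15.91] yaw now -17.36 -> -26.799999999999997
turn [-1.7056e+02 -1.1000e-01  4.0000e-02] shift cm [-0.13 16.17 15.91] yaw now -17.36 -> 153.2
```

View pics/w4.png

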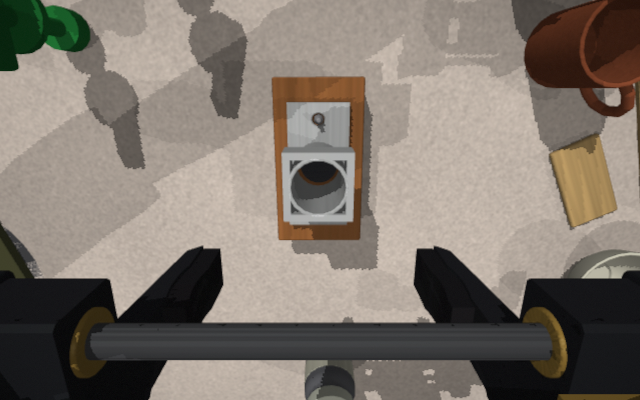

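The barrel sits on the stand with the pin showing through its hole. The bore is at about (319,187), as predicted (318,188). Next is the plunger.

Request:
{"method": "drive_tool", "body": {
  "deltas": [
    [[4.7,0,0],[0,0,0],8.8],
    [[4.7,0,0],[0,0,0],8.8],
    [[0,0,0],[0,-1,-1],8.8],
    [[0,0,0],[0,-1.8,-1.8],8.8],
    [[0,0,0],[0,-2.1,-2.1],8.8],
    [[0,0,0],[0,-2.1,-2.1],8.8],
    [[0,0,0],[0,-2.1,-2.1],8.8],
    [[0,0,0],[0,-2.1,-2.1],8.8],
    [[0,0,0],[0,-2.1,-2.1],8.8],
    [[0,0,0],[0,-1.8,-1.6],8.8],
    [[0,0,0],[0,-1,-1],8.8],
    [[0,0,0],[0,0,0],8.8]
  ]
}}

```text
clock: 11.63
tool_pos: [0.4195, 0.2345, 0.2673]
eef_rot: [-0.6, -0.373, 0.602, -0.372]
contact_force: [-0.3, -0.2, -0.2]
opening: 0.999
```

Request:
{"method": "drive_tool", "body": {
  "deltas": [
    [[0,0,0],[0,0,0],8.8],
    [[0,0,0],[0,0,0],8.8],
    [[0,0,0],[0,0,0],8.8]
  ]
}}

```text
clock: 11.88
tool_pos: [0.4223, 0.2294, 0.2688]
eef_rot: [-0.602, -0.369, 0.603, -0.37]
contact_force: [0.2, 0.3, 0.1]
opening: 1.0
```

```bash
python3 - <<'E'
from h import *
d=snap('wrist','w5.png');np.save('pics/w5.npy',d,allow_pickle=True);s=d['state'];print(s['tool_pos'],yaw(s['eef_rot']))
im=d['color'];h=cv2.cvtColor(im,cv2.COLOR_RGB2HSV);m=cv2.inRange(h,(10,70,60),(25,255,255));m[250:]=0;m[:,:220]=0;m[:,420:]=0;m=cv2.morphologyEx(m,cv2.MORPH_OPEN,np.ones((3,3)))
c=max(cv2.findContours(m,0,2)[0],key=cv2.contourArea);print(cv2.boundingRect(c))
w=np.array([at(d,*p,.121)[:2] for p in c[:,0]]).astype(np.float32);b=cv2.minAreaRect(w);print(b)
d4=np.load('pics/w4.npy',allow_pickle=True).item()
print('bore',at(d4,319.3,187.5,.135),'width',np.linalg.norm(at(d4,291,187,.135)-at(d4,348,187,.135)), 'pred',proj(d,[.4207,.2319,.121]))
E
```

```text
[0.42232722 0.22940006 0.26878057] -26.935086815432182
(301, 122, 30, 102)
((0.425392210483551, 0.23912063241004944), (0.08441423624753952, 0.023315560072660446), 62.201786041259766)
bore [0.49657107 0.01942332 0.135     ] width 0.04480588795496053 pred (np.float64(314.2240961747287), np.float64(184.9655195278974))
```

View pics/w5.png

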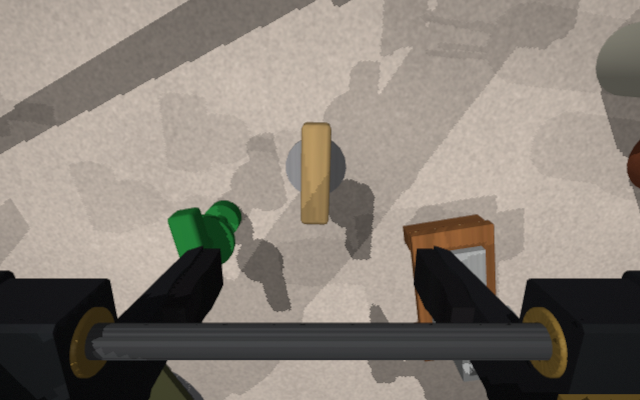

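```bash
python3 - <<'E'
from h import *
d=np.load('pics/w5.npy',allow_pickle=True).item();s=d['state'];T=R.from_quat(s['eef_rot'])
f=lambda u,v,z:(T.inv().apply(at(d,u,v,z)-s['tool_pos'])*100).round(2)
c=cam(d)[:3,3];print('cam tool',T.inv().apply(c-s['tool_pos'])*100,'nadir px',proj(d,[c[0],c[1],0.0001]))
print('bar ends',f(316,122,.121),f(316,224,.121),'sides',f(301,173,.121),f(331,173,.121))
print('disc L/R',f(286,166,.083),f(346,166,.083))
cv2.imwrite('pics/c5.png',cv2.resize(d['color'][112:234,270:370],None,fx=4.8,fy=4.8,interpolation=cv2.INTER_NEAREST)[...,::-1])
E
```

```text
cam tool [-13.57440953   0.07904316  -7.83668409] nadir px (np.float64(318.27228702799925), np.float64(86.61574616476732))
bar ends [14.77 -0.1  -5.25] [14.78 -0.12  3.27] sides [14.78 -1.33 -1.18] [14.78  1.11 -1.18]
disc L/R [18.58 -2.89 -0.95] [18.58  2.62 -0.95]
```

View pics/c5.png

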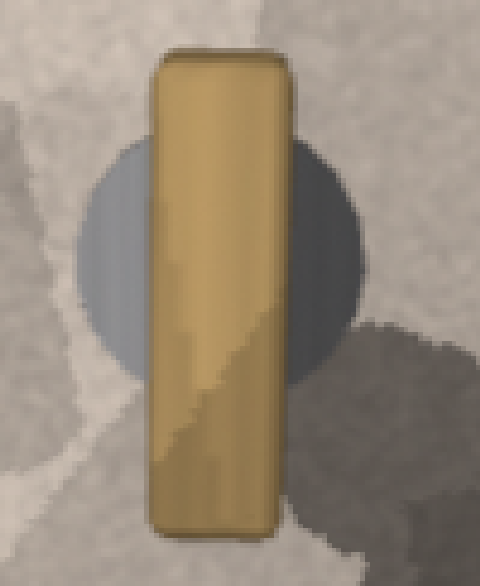

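The T-bar is centred near crop (215,300) and the disc at (220,258), so the plunger axis is at tool y −0.12, z −0.93 cm. The green look-alike stays outside the narrowed fingers. Descending to the T-bar at half opening.

Request:
{"method": "drive_tool", "body": {
  "deltas": [
    [[0,0,0],[1.0,-0.18,-0.9],5.5],
    [[0,0,0],[2.0,0,0],5.5],
    [[0,0,0],[2.5,0,0],5.5],
    [[0,0,0],[2.5,0,0],5.5],
    [[0,0,0],[2.5,0,0],5.5],
    [[0,0,0],[2.3,0,0],5.5],
    [[0,0,0],[2.0,0,0],5.5],
    [[0,0,0],[1.0,0,0],5.5],
    [[0,0,0],[0.6,0,0],5.5],
    [[0,0,0],[0.4,0,0],5.5],
    [[0,0,0],[0,0,0],5.5],
    [[0,0,0],[0,0,0],5.5]
  ],
  "force": 40
}}

```text
clock: 12.93
tool_pos: [0.4249, 0.2404, 0.1018]
eef_rot: [0.603, 0.371, -0.602, 0.371]
contact_force: [-0.4, -0.1, 0.3]
opening: 0.621
```

Request:
{"method": "drive_tool", "body": {
  "deltas": [
    [[0,0,0],[0,0,0],3.5],
    [[0,0,0],[0,0,0],2.6],
    [[0,0,0],[0,0,0],1.5],
    [[0,0,0],[0,0,0],1.5],
    [[0,0,0],[0,0,0],1.5],
    [[0,0,0],[0,0,0],1.5]
  ]
}}

```text
clock: 13.43
tool_pos: [0.4247, 0.2403, 0.1015]
eef_rot: [0.602, 0.371, -0.602, 0.371]
contact_force: [0.3, 0.9, 2.5]
opening: 0.266
```

```bash
python3 - <<'E'
from h import *
s=r.get_state();print(s['tool_pos'],yaw(s['eef_rot']),s['contact_force'],s['opening']*88)
d=np.load('pics/w5.npy',allow_pickle=True).item();A=R.from_quat(d['state']['eef_rot']);B=R.from_quat(s['eef_rot'])
f=lambda u,v,z:B.inv().apply(at(d,u,v,z)-s['tool_pos'])*100
print('disc',f(316,165.8,.083),'bar',f(316,174.4,.121))
E
```

```text
[0.42468083 0.24028437 0.10147947] -26.770160677068272 [0.30737779 0.94608182 2.51105679] 23.391448040927006
disc [1.8479151  0.14847792 0.14311053] bar [-1.95199929  0.17383306  0.03557934]
```

Request:
{"method": "drive_tool", "body": {
  "deltas": [
    [[0,0,0],[-0.3,0,0],1.5],
    [[0,0,0],[-1,0,0],1.5],
    [[0,0,0],[-2,0,0],1.5],
    [[0,0,0],[-2.5,0,0],1.5],
    [[0,0,0],[-2.5,0,0],1.5],
    [[0,0,0],[-2.5,0,0],1.5],
    [[0,0,0],[-2.5,0,0],1.5],
    [[0,0,0],[-1.5,0,0],1.5],
    [[0,0,0],[-0.9,0,0],1.5],
    [[0,0,0],[-0.3,0,0],1.5],
    [[0,0,0],[0,0,0],1.5]
  ]
}}

```text
clock: 14.35
tool_pos: [0.4242, 0.2401, 0.2616]
eef_rot: [0.602, 0.371, -0.602, 0.371]
contact_force: [0.6, -0.8, -3.5]
opening: 0.266
```

```bash
python3 - <<'E'
from h import *
s=r.get_state();print(s['tool_pos'],s['contact_force'],s['opening'])
B=R.from_quat(s['eef_rot']); t=np.array([.49657,.01942,.26])-B.apply([0,.0007,.0008]);print(t);plan(t,-26.8)
E
```

```text
[0.42419742 0.24012463 0.26155253] [ 0.64310981 -0.79537052 -3.50564469] 0.2658284786145984
[0.49630522 0.02044951 0.26000034]
turn [ 0.04 -0.03 -0.  ] shift cm [ 0.16 16.34 16.36] yaw now -26.76 -> -26.8
turn [-1.7996e+02  0.0000e+00 -4.0000e-02] shift cm [  0.16 -16.34 -16.36] yaw now -26.76 -> 153.2
```

Request:
{"method": "drive_tool", "body": {
  "deltas": [
    [[0,0,0],[0,0.6,0.6],1.5],
    [[0,0,0],[0,1.4,1.4],1.5],
    [[0,0,0],[0,2,2],1.5],
    [[0,0,0],[0,2.2,2.2],1.5],
    [[0,0,0],[0,2.2,2.2],1.5],
    [[0,0,0],[0,2.2,2.2],1.5],
    [[0,0,0],[0,2.2,2.2],1.5],
    [[0,0,0],[0,1.7,1.7],1.5],
    [[0,0,0],[0,1.1,1.1],1.5],
    [[0,0,0],[0,0.6,0.6],1.5],
    [[0,0,0],[0,0.14,0.16],1.5],
    [[0,0,0],[0,0,0],1.5]
  ]
}}

```text
clock: 15.35
tool_pos: [0.496, 0.0203, 0.2605]
eef_rot: [-0.602, -0.371, 0.603, -0.37]
contact_force: [-0.9, 1.1, -2.7]
opening: 0.269
```

Request:
{"method": "drive_tool", "body": {
  "deltas": [
    [[0,0,0],[0,0,0],1.5],
    [[0,0,0],[0,0,0],1.5],
    [[0,0,0],[0,0,0],1.5],
    [[0,0,0],[0,0,0],1.5]
  ]
}}

```text
clock: 15.68
tool_pos: [0.4964, 0.0215, 0.2612]
eef_rot: [0.602, 0.371, -0.602, 0.371]
contact_force: [0.0, 0.0, -2.6]
opening: 0.264
```

```bash
python3 - <<'E'
from h import *
plan([.4963,.02045,.26],-26.8)
d=snap('wrist','w6.png');np.save('pics/w6.npy',d,allow_pickle=True)
e=snap('scene','s6.png');np.save('pics/s6.npy',e,allow_pickle=True);u,v=map(int,proj(e,[.4965,.0195,.15]));print(u,v)
c=cv2.resize(e['color'][v-60:v+60,u-60:u+60],(600,600),interpolation=cv2.INTER_CUBIC)
c2=cv2.resize(d['color'][70:290,200:440],None,fx=.833*600/200/2.75,fy=.833*600/200/2.75)
cv2.imwrite('pics/c6.png',c[...,::-1])
E
```

```text
turn [ 0.13 -0.02  0.02] shift cm [0.12 0.04 0.1 ] yaw now -26.67 -> -26.8
turn [-1.7987e+02 -3.0000e-02 -3.0000e-02] shift cm [ 0.12 -0.04 -0.1 ] yaw now -26.67 -> 153.2
344 177
```

View pics/c6.png

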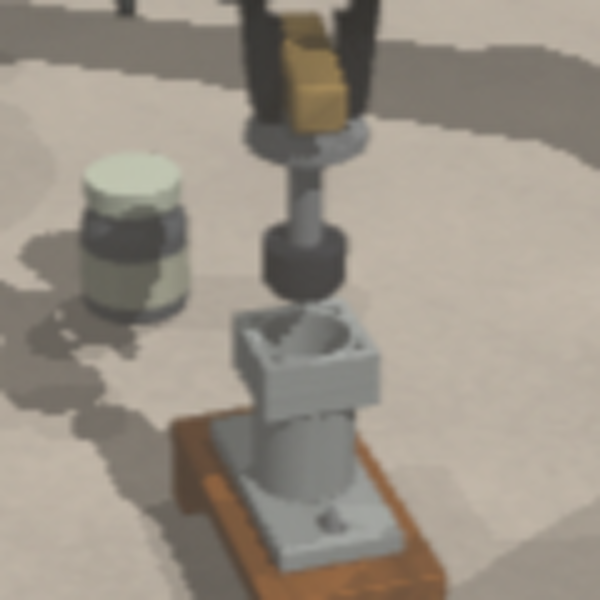

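Scene crop: the plunger hangs upright with its piston axis at column 305, above the bore centre at (304,336). The barrel lies flat with the pin in its hole. Lowering.

Request:
{"method": "drive_tool", "body": {
  "deltas": [
    [[0,0,0],[0,0.04,0.1],1.5],
    [[0,0,0],[0.8,0,0],1.5],
    [[0,0,0],[0.8,0,0],1.5],
    [[0,0,0],[0.4,0,0],1.5],
    [[0,0,0],[0.3,0,0],1.5],
    [[0,0,0],[0.2,0,0],1.5],
    [[0,0,0],[0.2,0,0],1.5],
    [[0,0,0],[0.2,0,0],1.5],
    [[0,0,0],[0.1,0,0],1.5],
    [[0,0,0],[0,0,0],1.5]
  ]
}}

```text
clock: 16.62
tool_pos: [0.4965, 0.0196, 0.2312]
eef_rot: [0.602, 0.371, -0.602, 0.371]
contact_force: [-0.7, 0.5, -3.3]
opening: 0.265
```

Request:
{"method": "drive_tool", "body": {
  "deltas": [
    [[0,0,0],[0.2,0,0],1.5],
    [[0,0,0],[0.3,0,0],1.5],
    [[0,0,0],[0.4,0,0],1.5],
    [[0,0,0],[0.4,0,0],1.5],
    [[0,0,0],[0.3,0,0],1.5],
    [[0,0,0],[0.2,0,0],1.5],
    [[0,0,0],[0,0,0],1.5]
  ]
}}

```text
clock: 17.2
tool_pos: [0.4963, 0.0195, 0.2126]
eef_rot: [-0.602, -0.371, 0.602, -0.371]
contact_force: [-0.1, 1.4, -2.4]
opening: 0.268
```

Request:
{"method": "drive_tool", "body": {
  "deltas": [
    [[0,0,0],[0.3,0,0],1.5],
    [[0,0,0],[0.5,0,0],1.5],
    [[0,0,0],[0.6,0,0],1.5],
    [[0,0,0],[0.6,0,0],1.5],
    [[0,0,0],[0.6,0,0],1.5],
    [[0,0,0],[0.6,0,0],1.5],
    [[0,0,0],[0.6,0,0],1.5],
    [[0,0,0],[0.4,0,0],1.5],
    [[0,0,0],[0.3,0,0],1.5],
    [[0,0,0],[0.15,0,0],1.5],
    [[0,0,0],[0,0,0],1.5],
    [[0,0,0],[0,0,0],1.5]
  ]
}}

```text
clock: 18.2
tool_pos: [0.4965, 0.0192, 0.1667]
eef_rot: [-0.602, -0.371, 0.602, -0.371]
contact_force: [-1.3, 0.6, -3.1]
opening: 0.272
```

Request:
{"method": "drive_tool", "body": {
  "deltas": [
    [[0,0,0],[0.15,0,0],1.5],
    [[0,0,0],[0.15,0,0],1.5],
    [[0,0,0],[0.1,0,0],1.5],
    [[0,0,0],[0.08,0,0],1.5],
    [[0,0,0],[0.05,0,0],1.5],
    [[0,0,0],[0.05,0,0],1.5],
    [[0,0,0],[0,0,0],1.5],
    [[0,0,0],[0,0,0],1.5]
  ]
}}

```text
clock: 18.87
tool_pos: [0.4967, 0.0194, 0.1614]
eef_rot: [0.602, 0.371, -0.602, 0.371]
contact_force: [-1.6, 0.2, 5.5]
opening: 0.264
```

The stop disc met the rim at the expected height (0.1614 m against 0.1615 m). Releasing and withdrawing.

Request:
{"method": "drive_tool", "body": {
  "deltas": [
    [[0,0,0],[0,0,0],3.0],
    [[0,0,0],[0,0,0],4.0],
    [[0,0,0],[0,0,0],6.0],
    [[0,0,0],[0,0,0],6.0],
    [[0,0,0],[0,0,0],6.0],
    [[0,0,0],[-1,0,0],6.0],
    [[0,0,0],[-2,0,0],6.0],
    [[0,0,0],[-3,0,0],6.0],
    [[0,0,0],[-3,0,0],6.0],
    [[0,0,0],[-1,0,0],6.0],
    [[0,0,0],[0,0,0],6.0],
    [[0,0,0],[0,0,0],6.0]
  ]
}}

```text
clock: 19.87
tool_pos: [0.4966, 0.0195, 0.261]
eef_rot: [0.602, 0.371, -0.602, 0.371]
contact_force: [-0.4, -0.6, -0.4]
opening: 0.685
```

```bash
python3 - <<'E'
from h import *
s=r.get_state();print(s['clock'],s['tool_pos'],s['contact_force'],s['opening'])
e=snap('scene','s7.png');u,v=map(int,proj(e,[.4965,.0195,.12]))
print('rim px',np.array(proj(e,[.4965,.0195,.135]))-[u-60,v-60])
cv2.imwrite('pics/c7.png',cv2.resize(e['color'][v-60:v+60,u-60:u+60],(600,600),interpolation=cv2.INTER_CUBIC)[...,::-1])
E
```

```text
19.8667 [0.49656776 0.0194707  0.26099387] [-0.4348006  -0.61267679 -0.41768036] 0.6853987639311518
rim px [60.54991694 54.9263176 ]
```

The viewer limit is reached, so I'll check by numbers: the T-bar's place in the scene view against where it must be.

```bash
python3 - <<'E'
from h import *
from itertools import product
def hull(d,z):
    a=np.radians(63.2);l=np.array([np.cos(a),np.sin(a)]);w=np.array([-l[1],l[0]])
    return np.array([proj(d,[*(np.array([.4965,.0195])+i*.0425*l+j*.012*w),z+k]) for i,j,k in product((-1,1),(-1,1),(0,.024))])
for n,base in(('s7.png',.060),('s6.png',.160)):
    im=cv2.imread('pics/'+n);d=snap('scene')
    h=cv2.cvtColor(im,cv2.COLOR_BGR2HSV);P=hull(d,base+.097);x0,y0=P.min(0).astype(int)-6;x1,y1=P.max(0).astype(int)+7
    m=np.zeros(im.shape[:2],np.uint8);m[y0:y1,x0:x1]=cv2.inRange(h,(10,70,50),(26,255,255))[y0:y1,x0:x1]
    c=max(cv2.findContours(m,0,2)[0],key=cv2.contourArea)
    print(n,'seen box',cv2.boundingRect(c),'expected',P.min(0).round(1),(P.max(0)-P.min(0)).round(1))
t=snap('top');a=np.load('pics/top0.npy',allow_pickle=True).item()
D=cv2.absdiff(t['color'],a['color']).max(2)
for nm,(u,v) in dict(bowl=(438,104),mug=(307,101),pot=(247,97),jar=(457,272),small=(450,172),rib=(377,108),green=(203,330)).items(): print(nm,D[v-15:v+15,u-15:u+15].mean().round(1))
E
```

```text
s7.png seen box (338, 158, 14, 25) expected [337.3 157. ] [15.4 27.2]
s6.png seen box (340, 120, 14, 24) expected [337.4 117.8] [16.2 26.3]
bowl 38.8
mug 16.7
pot 13.2
jar 34.6
small 33.2
rib 39.5
green 57.1
```

```bash
python3 - <<'E'
from h import *
a=cv2.imread('pics/scene0.png',0);b=cv2.imread('pics/s7.png',0)
for nm,(x,y,w,h) in dict(bowl=(175,190,50,35),mug=(228,235,42,52),pot=(258,240,42,80),jar=(298,146,26,36),small=(244,160,18,42),rib=(200,228,35,30),green=(452,192,32,56)).items():
    s=cv2.matchTemplate(b[y-12:y+h+12,x-12:x+w+12],a[y:y+h,x:x+w],cv2.TM_CCOEFF_NORMED);_,v,_,l=cv2.minMaxLoc(s);print(nm,round(v,2),l[0]-12,l[1]-12)
r.finish_job()
E
```

```text
bowl 1.0 0 0
mug 1.0 0 0
pot 0.98 0 0
jar 0.91 0 0
small 0.67 0 0
rib 1.0 0 0
green 0.9 0 0
the job is handed in; nothing more can be done
```

The extruder is back together and the job was handed in at about 20 s of the 58 s allowed. The barrel is on the stand with the pins through its plate, and the larger plunger is fully down with its stop disc on the rim.

**Barrel:** it touched down at the expected height (TCP 0.1201 m, 0.1202 m expected). The wrist picture afterwards showed the visible pin through its hole and the plate lying flat.

**Plunger:** it slid down without jamming, and the stop disc met the rim at TCP 0.1614 m (0.1615 m expected) with a light contact force. After release, its T-bar in the scene camera was within about 2 px of the expected home position.

**Other objects:** comparing the scene camera before and after showed no shift for any of the six loose things to be left alone or the green look-alike. The small plunger matched weakly (0.67), which I put down to shadow; the arm never went near it.

**Checks that failed or disagreed:**
- **Final close-up:** I could not view it because the 12-picture limit was reached, so the end state was checked by numbers only.
- **Top camera:** a plain before/after difference was large everywhere, probably from the arm and its shadow, so I used the scene comparison instead.
- **Plunger position:** the top and wrist cameras disagreed by about 8 mm, and I relied on the wrist camera.

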